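# Pack up the carving rest

## Robot

A 6-joint arm with a two-finger parallel gripper is mounted at the origin on the work surface. World frame = base frame: x ahead of the robot, y to its left, z up, the work surface at z = 0. Lengths are in mm, angles in rad, forces in N, time in s.
With the tool pointing down it reaches from about 275 to 875 mm from the base axis. Payload 12.5 kg.
Tool frame: the origin (TCP) lies at the very end of the fingers, on their centre line; the grasp point (between the pads) lies 19 mm behind it; z points along the fingers, y is the line along which they close (so a half turn about z gives the same grasp; the last joint's range is limited). The gripper opens to 85 mm and grips with 20 to 120 N. Pads are 22 mm wide; open, the fingers measure 114 mm over their backs; the gripper's body (76 mm by 85 mm) begins 54 mm behind the grasp point. The pads swing forward as they close: fully open they stand 13 mm farther back than shut.
Start: joints at [1.131, 0.351, 1.652, -0, 1.139, -0.085], TCP at [191.04, 515.741, 231.29] pointing down, gripper open.
Joint ranges: [-2.75, 2.75], [-0.79, 2.1], [0.01, 2.65], [-1.57, 4.71], [0.07, 3.14], [-2.87, 2.87]. Speed limits (rad/s): [2.22, 2.22, 2.79, 3.14, 3.14, 3.14].

## Interface

Orientations are given as a unit quaternion [w, x, y, z].
In Python, from station import manip, optics gives the robot as it stands.
- The arm moves only by the shell command python3 -m crank 'ROWS'. ROWS is JSON, a list of rows, each a list of 5 numbers: the gripper's target within -1 to 1 (shut at 1, half-way at 0, fully open at -1), then the shift along the tool's x, y, z in cm, then the turn about the tool's z in degrees. In form: [[jaw, tx, ty, tz, turn], ...]. A call has 1 to 5 rows; each row shifts and turns the commanded pose from where the row before left it, along the tool's axes as they then stand; what a row does not reach is not made up. A row lasts 1/10 s, in which the tool goes at most 50 mm and 8.59 degrees, less where a joint would pass 70% of its speed; a pose out of reach is approached as far as the arm can. A call is refused whole if a number of a shift passes 5 or a number of a turn 8.59, either way. A call with a gripper value outside its range is refused whole. The fingers move at their own pace and stop on an object; the grip force is fixed at half the most. Time passes only in rows, so rows that do not move let the fingers close. It gives the time, the measured TCP pose, the force, the opening and the grip force at its end, in the units of the state.
- manip.read_state(): the state, without advancing time (a new reading comes with each control period).
- optics.grab_frame(name): name is "scene" or "side" or "wrist"; returns the picture (480x640x3 uint8, red, green, blue); there is no depth.
- optics.get_calibration(name): a dict with "camera_matrix" (3x3 intrinsics, pixels), "xyz" and "orientation" of the camera in the world. Camera axes: x right, y up, looking along -z (the intrinsics and any distortion apply to the point x, -y, -z); pixel columns grow to the right and rows downward; lengths in mm; the calibration is good to about 2 mm. A picture is of the moment at which its call begins: read the wrist's pose just before it. get_calibration takes no time and is no camera call; for the wrist camera it gives the pose at the moment of the call.
- manip.sign_off(): hands the job in; it is judged then, once.
The state is a dict: "time_s": time; "qpos": joint angles; "joint_vel": joint speeds; "joint_efforts": joint torques, N m; "ee_pos": TCP position; "tcp_rot": TCP orientation; "ft_force": force on the tool from outside, world axes, zero at the start; "wrist_torque": the same for the moment, N m; "width": opening from 0.0 (shut) to 1.0 (fully open); "gripper_force": force on a finger pad.
Only numpy, scipy, OpenCV 4.12 (cv2) and the standard library are available. Lean on these libraries where they do the work, as an engineer would, in place of code of your own. Each camera call takes 0.05 s, during which the arm holds its last target. There are 200 camera calls.

## Task

Choose the two coloured packing pieces that together are as thick as the end block of the carving rest stands above its dark pad, and stack them flat on the pad so that the pile comes level with the block. Centre both on the pad with their long sides along the rest's board, and leave the third piece lying on the table, away from the pad.

Things in the scene. Friction and masses are not known exactly. Their poses are not given: they have to be found in the camera images.
- rest: Carving rest, fixed to the table: a pale wooden board 250 x 100 mm with a dark rubber pad (86 x 60 mm) near one end and a pale end block (50 mm along the board, 90 mm across it) at the other. Origin at the centre of the pad's top face, 14 mm above the table; x along the board from the pad to the block, y across the board, z up. The pad's top is 2 mm above the board's. The block's near face is 120 mm from the origin along x, and its flat top is 46 mm above the pad's top.
- blue_packer: Packing piece, a flat wooden block painted blue all over, 70 x 45 mm and 28 mm thick, lying flat and loose on the table. Origin at its centre (14 mm above its underside), x along the 70 mm side, y along the 45 mm side, z up.
- red_packer: Packing piece, a flat wooden block painted red all over, 70 x 45 mm and 18 mm thick, lying flat and loose on the table. Origin at its centre (9 mm above its underside), x along the 70 mm side, y along the 45 mm side, z up.
- yellow_packer: Packing piece, a flat wooden block painted yellow all over, 70 x 45 mm and 12 mm thick, lying flat and loose on the table. Origin at its centre (6 mm above its underside), x along the 70 mm side, y along the 45 mm side, z up.
There are look-alikes about, which are no part of the job. What is meant by the red_packer is not white, and is the larger of those in its own colour. Of the things that look like the blue_packer, take the one that is farthest to the robot's right at the start.

How it is judged (in metres and radians):
At the end, for the whole second after the job is handed in: Blue and red are stacked on the pad in either order: centres within 15 mm of the pad's centre sideways and 4 mm of their proper heights (pile 46 mm), long sides within 12 degrees of the board, flat within 10 degrees, at rest. Yellow lies on the table, over 80 mm from the pad's centre (horizontal distance between each of blue_packer, red_packer and rest below 0.015 m and angle between the x axis of each of blue_packer, red_packer and the x axis of rest, either way round below 0.21 rad and angle between the z axis of each of blue_packer, red_packer and the z axis of rest, either way round below 0.18 rad and linear speed of each of blue_packer, red_packer below 0.02 m/s and ((z of blue_packer in the frame of rest between 0.01 and 0.018 m and z of red_packer in the frame of rest between 0.033 and 0.041 m) or (z of red_packer in the frame of rest between 0.005 and 0.013 m and z of blue_packer in the frame of rest between 0.028 and 0.036 m)) and horizontal distance between yellow_packer and rest above 0.08 m and height (world z) of yellow_packer below 0.015 m); the robot touches nothing.
It also fails if it takes over 51 s, if anything falls off the work surface, if the arm or the gripper's body presses on something with over 40 N, if the wrist force passes 120 N, or if a joint passes its speed limit or range.

## Working session

There is one attempt and no reset: what is moved stays moved. The work goes in short steps, Python scripts to look and compute and a shell command to move; the robot and the scene stay as the last step left them, time stands still between calls to the robot, and variables do not carry over. Pictures are saved under pics/ and viewed, at most 10 in all, crops included, and the job is handed in when it is done.

```bash
mkdir -p pics; python3 - <<'E'
from station import manip, optics
import cv2,numpy as np
for n in("scene","side"):
    cv2.imwrite(f"pics/{n}0.png",optics.grab_frame(n)[:,:,::-1]); c=optics.get_calibration(n); print(n,c)
s=manip.read_state();print(s["time_s"],s["ee_pos"],s["tcp_rot"],s["width"]); print(optics.get_calibration("wrist"))
E
```

```text
scene {'camera_matrix': array([[551.17103092,   0.        , 318.35279589],
       [  0.        , 551.17103092, 247.1553443 ],
       [  0.        ,   0.        ,   1.        ]]), 'xyz': array([ 988.24616487, -446.64652045,  610.24427236]), 'orientation': array([0.82815871, 0.3578983 , 0.16872072, 0.39698272])}
side {'camera_matrix': array([[520.07902145,   0.        , 317.16082936],
       [  0.        , 520.07902145, 236.18683348],
       [  0.        ,   0.        ,   1.        ]]), 'xyz': array([ 228.17503384, -616.33277821,  489.46728273]), 'orientation': array([ 0.85807775,  0.44465849, -0.10877074, -0.23270223])}
0.1 [190.914524   515.48598962 230.80198388] [-1.46005818e-04  1.76465582e-01  9.84306667e-01 -5.12320544e-04] 1.001737576454077
{'camera_matrix': array([[384.67580224,   0.        , 323.59294949],
       [  0.        , 384.67580224, 237.64181032],
       [  0.        ,   0.        ,   1.        ]]), 'xyz': array([122.42450278, 539.88618402, 373.83561692]), 'orientation': array([ 0.81230704, -0.11846342, -0.08159544,  0.56521312])}
```

View pics/scene0.png

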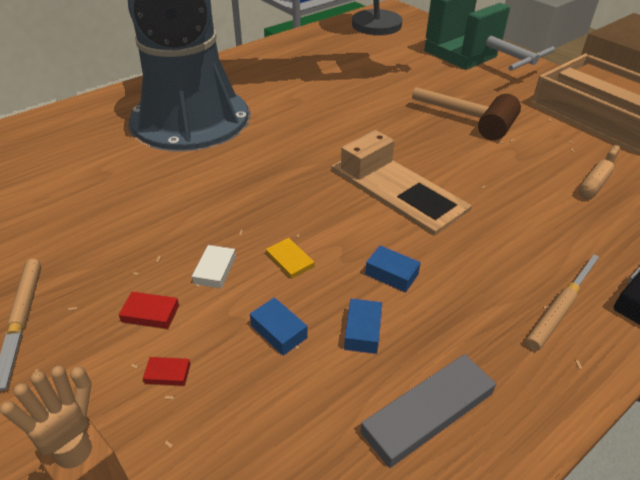

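View pics/side0.png

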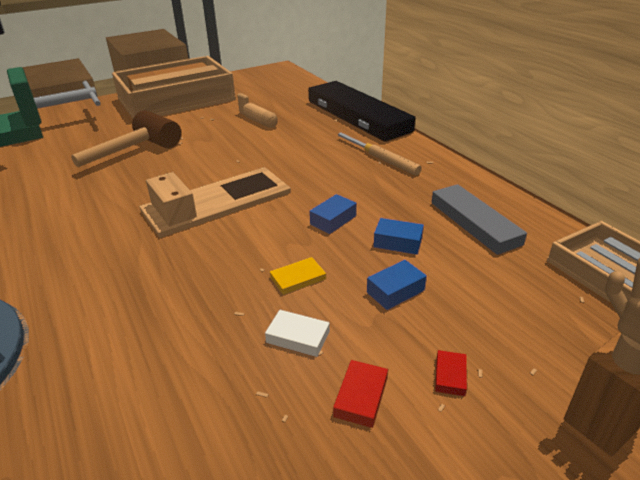

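The scene view shows blue packers at (393,267), (278,325) and (363,325). The big red is at (149,310) with a small red at (166,371), yellow is at (290,257), and the pad is at (427,200) with its block at (368,155). The side view agrees. Next I fit box silhouettes in both views.

```bash
cat > h.py <<'E'
import cv2,numpy as np
from scipy.optimize import minimize
from scipy.spatial.transform import Rotation as R
def rot(q): return R.from_quat([q[1],q[2],q[3],q[0]]).as_matrix()
def proj(c,P):
    p=(np.asarray(P,float)-c["xyz"])@rot(c["orientation"]); p=p*[1,-1,-1]; u=p@c["camera_matrix"].T
    return u[:,:2]/u[:,2:]
def back(c,uv,z):
    d=np.linalg.inv(c["camera_matrix"])@[uv[0],uv[1],1]; d=rot(c["orientation"])@(d*[1,-1,-1])
    return c["xyz"]+d*(z-c["xyz"][2])/d[2]
def mask(im,col):
    h,s,v=cv2.split(cv2.cvtColor(im,cv2.COLOR_RGB2HSV)); h=h.astype(int)
    if col=="blue": m=(h>100)&(h<130)&(s>130)
    if col=="red": m=((h<4)|(h>172))&(s>170)&(v>60)
    if col=="yellow": m=(h>19)&(h<32)&(s>190)&(v>90)
    if col=="dark": m=(v<60)
    return m.astype(np.uint8)
def blobs(m,amin=150):
    n,l,st,ce=cv2.connectedComponentsWithStats(m)
    return [(ce[i],st[i,4],(l==i).astype(np.uint8)) for i in range(1,n) if st[i,4]>amin]
def box(x,y,a,L,W,z0,z1):
    c,s=np.cos(a),np.sin(a)
    return [[x+c*i*L/2-s*j*W/2,y+s*i*L/2+c*j*W/2,z] for z in(z0,z1) for i in(-1,1) for j in(-1,1)]
def fit(views,x,y,L,W,z0,z1):
    "views: (calib, blob mask); best silhouette overlap -> x,y,yaw,iou"
    def cost(p):
        t=0
        for c,m in views:
            h=cv2.convexHull((proj(c,box(*p[:2],p[2]/30,L,W,z0,z1))*16).astype(np.int32)[:,None])
            k=np.zeros_like(m); cv2.fillConvexPoly(k,h,1,shift=4)
            t+=1-(k&m).sum()/max(1,(k|m).sum())
        return t/len(views)
    b=min((minimize(cost,[x,y,a*30],method="Nelder-Mead",options=dict(initial_simplex=[[x,y,a*30],[x+10,y,a*30],[x,y+10,a*30],[x,y,a*30+10]],xatol=.05,fatol=1e-5)) for a in np.arange(0,3.1,.4)),key=lambda r:r.fun)
    return np.round([b.x[0],b.x[1],np.degrees(b.x[2]/30)%180,1-b.fun],2)
E
python3 - <<'E'
from h import *; from station import optics
C={n:optics.get_calibration(n) for n in("scene","side")}
I={n:cv2.imread(f"pics/{n}0.png")[:,:,::-1].copy() for n in C}
for col,L,W,z0,z1 in(("blue",70,45,0,28),("red",70,45,0,18),("yellow",70,45,0,12),("dark",86,60,13.9,14)):
    B={n:[(back(C[n],b[0],(z0+z1)/2),)+b for b in blobs(mask(I[n],col))] for n in C}
    for b in B["scene"]:
        if col=="dark" and np.hypot(b[1][0]-427,b[1][1]-200)>15: continue
        o=[q for q in B["side"] if np.hypot(*(q[0]-b[0])[:2])<30]
        print(col,b[0][:2].round(),b[1].round(),b[2],fit([(C["scene"],b[3])]+[(C["side"],q[3]) for q in o],*b[0][:2],L,W,z0,z1),len(o))
    if col=="dark": print([back(C["scene"],(368,145),60)])
E
```

```text
blue [604.  10.] [392. 268.] 1455 [603.94  10.16  28.37   0.64] 1
blue [ 586. -189.] [278. 325.] 1803 [ 5.8630e+02 -1.8872e+02  2.0000e-01  7.4000e-01] 1
blue [658. -99.] [363. 325.] 1580 [658.09 -98.37 135.65   0.8 ] 1
red [ 445. -313.] [149. 310.] 1528 [ 446.04 -311.73   42.75    0.79] 1
red [ 553. -342.] [166. 371.] 1060 [ 5.5785e+02 -3.3124e+02  4.1700e+01  4.8000e-01] 1
yellow [483. -93.] [290. 258.] 1040 [482.86 -92.68 176.48   0.85] 1
dark [525. 172.] [427. 201.] 973 [523.53 173.81   4.69   0.88] 0
[array([383.37353553, 160.06274724,  60.        ])]
```

```bash
python3 - <<'E'
from h import *; from station import optics
out=[]
for n,(x0,y0) in(("scene",(100,120)),("side",(140,160))):
    c=optics.get_calibration(n); im=cv2.imread(f"pics/{n}0.png"); rgb=im[:,:,::-1].copy()
    for col in("blue","red","yellow"):
        k,_=cv2.findContours(mask(rgb,col),0,1); cv2.drawContours(im,k,-1,(255,255,255),1)
    for b in((586.3,-188.7,0.003,70,45,0,28),(446,-311.7,.746,70,45,0,18),(482.9,-92.7,-.06,70,45,0,12),(523.5,173.8,.08,86,60,14,14)):
        h=cv2.convexHull(proj(c,box(*b)).astype(np.int32)[:,None]); cv2.polylines(im,[h],True,(0,255,0),1)
    out.append(cv2.resize(im[y0:y0+280,x0:x0+373],(400,300))if 0 else cv2.resize(im[y0:y0+270,x0:x0+370],(800,584))[:, :])
o=np.vstack([cv2.resize(q,(411,300)) for q in out]); o=np.hstack([cv2.resize(q,(400,292)) for q in out]); cv2.imwrite("pics/ov.png",cv2.resize(o,(800,584)))
E
```

```text
(no output)
```

View pics/ov.png

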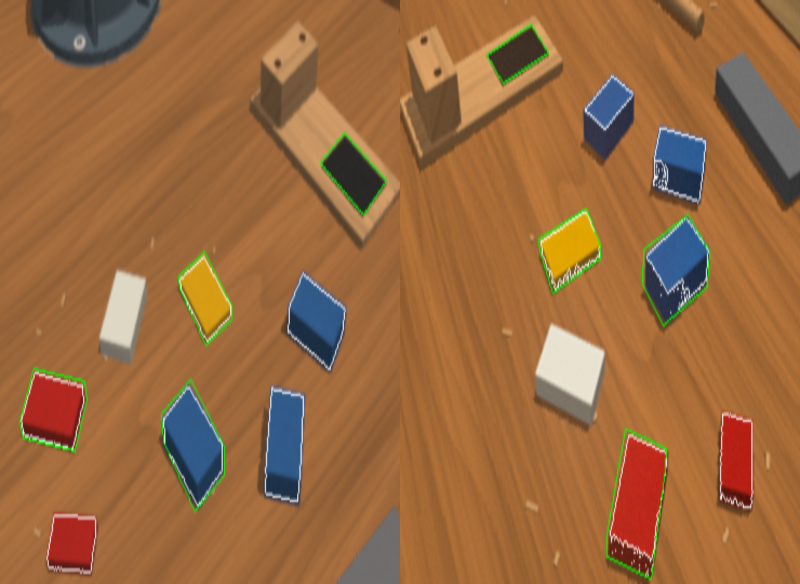

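Overlay: the fits sit on blue (586,-189), red (446,-312), yellow and the pad. The side-view masks lose the dark faces, so I'll refine with the wrist camera above blue.

```bash
cat >> h.py <<'E'
def plan(x,y,z,head):
    "rows needed: turn first (deg, tool z), then shift along the turned tool axes (cm)"
    from station import manip
    s=manip.read_state(); M=rot(s["tcp_rot"]); h=np.degrees(np.arctan2(M[1,1],M[0,1]))
    t=(head-h+90)%180-90; a=R.from_euler("z",t,degrees=True).as_matrix()@M
    d=np.array([x,y,z])-s["ee_pos"]
    print("t",round(s["time_s"],2),"pos",s["ee_pos"].round(1),"turn",round(-t,2),"shift cm",(a.T@d/10).round(2),"n",round(np.linalg.norm(d)/50,1),"w",round(s["width"],3),"gf",s["gripper_force"])
E
python3 -c "
from h import *; plan(586,-189,230,90.2)"
```

```text
t 0.1 pos [190.9 515.5 230.8] turn -20.53 shift cm [-39.26 -70.59   0.15] n 16.2 w 1.002 gf 0.0
```

```bash
python3 -m crank '[[-1,0,0,0,-6.84],[-1,0,0,0,-6.84],[-1,0,0,0,-6.85],[-1,-2.31,-4.15,0,0],[-1,-2.31,-4.15,0,0]]' >/dev/null
python3 -m crank '[[-1,-2.31,-4.15,0,0],[-1,-2.31,-4.15,0,0],[-1,-2.31,-4.15,0,0],[-1,-2.31,-4.15,0,0],[-1,-2.31,-4.15,0,0]]' >/dev/null
python3 -m crank '[[-1,-2.31,-4.15,0,0],[-1,-2.31,-4.15,0,0],[-1,-2.31,-4.15,0,0],[-1,-2.31,-4.15,0,0],[-1,-2.31,-4.15,0,0]]' >/dev/null
python3 -m crank '[[-1,-2.31,-4.15,0,0],[-1,-2.31,-4.15,0,0],[-1,-2.31,-4.15,0,0],[-1,-2.31,-4.15,0,0],[-1,-2.31,-4.15,0,0]]'
python3 -m crank '[[-1,0,0,0,0],[-1,0,0,0,0]]' >/dev/null
python3 - <<'E'
from h import *; from station import optics
plan(586,-189,230,90.2)
c=optics.get_calibration("wrist"); im=optics.grab_frame("wrist"); cv2.imwrite("pics/w1.png",im[:,:,::-1])
np.save("w1.npy",c,allow_pickle=True)
for b in blobs(mask(im,"blue")): p=back(c,b[0],14); print(b[0].round(),b[1],p.round(),fit([(c,b[2])],*p[:2],70,45,0,28))
E
```

```text
time_s: 2.1
ee_pos: [586.7, -190.3, 230.9]
tcp_rot: [-0.0, -0.002, 1.0, 0.0]
ft_force: [0.5, 0.5, 0.2]
width: 0.996
gripper_force: 0.0
t 2.3 pos [ 585.9 -188.8  230.4] turn -0.07 shift cm [-0.01 -0.02  0.04] n 0.0 w 1.0 gf 0.0
[322. 203.] 3633 [ 585. -191.   14.] [ 586.02 -190.41    6.18    0.91]
[531. 222.] 4372 [603.  10.  14.] [604.44   9.35  22.36   0.9 ]
[414. 275.] 3611 [658. -99.  14.] [657.38 -99.51 132.68   0.92]
```

View pics/w1.png

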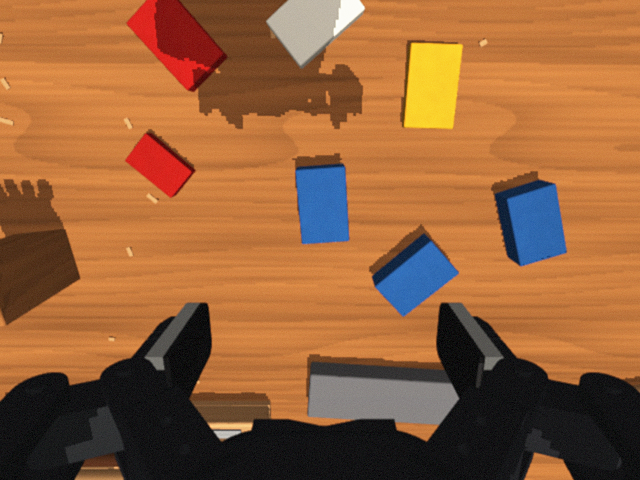

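Wrist view: target blue at (322,204), its long side tilted about 4-5°; big red at (177,40), partly shadowed; yellow at (433,85). Next I measure the top faces directly.

```bash
cat >> h.py <<'E'
def top(c,im,m,z):
    "rectangle of the bright top face of a blob, back-projected to height z -> x,y,long-side yaw,L,W"
    v=im.max(2); t,_=cv2.threshold(v[m>0][None],0,255,cv2.THRESH_OTSU)
    lo,hi=v[(m>0)&(v<=t)].mean(),v[(m>0)&(v>t)].mean()
    k=((m>0)&(v>t)).astype(np.uint8) if hi-lo>30 else m
    k=max(blobs(cv2.morphologyEx(k,cv2.MORPH_OPEN,np.ones((3,3)))),key=lambda b:b[1])[2]
    q=cv2.findContours(k,0,1)[0][0][:,0]
    (x,y),(w,h),a=cv2.minAreaRect(np.float32([back(c,p,z)[:2] for p in q]))
    if h>w: w,h,a=h,w,a+90
    return np.round([x,y,(a+90)%180-90,w,h],1)
E
python3 - <<'E'
from h import *
c=np.load("w1.npy",allow_pickle=True).item(); im=cv2.imread("pics/w1.png")[:,:,::-1].copy()
for col,z in(("blue",28),("red",18),("yellow",12)):
    for b in blobs(mask(im,col),600): print(col,b[0].round(),top(c,im,b[2],z))
E
```

```text
blue [322. 203.] [ 584.7 -190.9    4.2   68.5   43.8]
blue [531. 222.] [603.2   8.1  18.6  68.5  43.8]
blue [414. 275.] [656.9 -99.9 -47.5  68.9  43.6]
red [177.  41.] [ 448.8 -319.3   40.7   68.5   31.2]
red [160. 165.] [ 550.  -340.7   48.1   51.    32.5]
yellow [432.  85.] [481.3 -94.6  -1.5  69.1  44.4]
```

```bash
python3 -c "
from h import *; plan(585,-191,4,94.2)"
python3 -m crank '[[-1,0.12,-0.2,4.5,-4.05],[-1,0,0,4.5,0],[-1,0,0,4.5,0],[-1,0,0,4.5,0],[-1,0,0,3,0]]'
python3 -c "
from h import *; plan(585,-191,4,94.2)"
```

```text
t 2.35 pos [ 585.7 -187.9  230.7] turn -4.01 shift cm [ 0.07 -0.32 22.67] n 4.5 w 0.993 gf 0.0
time_s: 2.85
ee_pos: [583.5, -188.4, 18.8]
tcp_rot: [-0.001, -0.038, 0.999, 0.001]
ft_force: [0.9, -0.3, 0.1]
width: 1.001
gripper_force: 0.0
t 2.85 pos [ 583.5 -188.4   18.8] turn 0.14 shift cm [-0.14 -0.28  1.48] n 0.3 w 1.001 gf 0.0
```

```bash
python3 -m crank '[[-1,-0.1,-0.2,1.4,0],[-1,0,0,0,0],[1,0,0,0,0],[1,0,0,0,0],[1,0,0,0,0]]'
python3 -m crank '[[1,0,0,0,0],[1,0,0,0,0],[1,0,0,0,0],[1,0,0,0,0],[1,0,0,0,0]]'
```

```text
time_s: 3.35
ee_pos: [587.0, -192.5, 8.9]
tcp_rot: [0.001, -0.037, 0.999, -0.0]
ft_force: [-3.6, 0.4, 51.2]
width: 0.518
gripper_force: 42.8
time_s: 3.85
ee_pos: [587.1, -192.6, 9.1]
tcp_rot: [0.001, -0.037, 0.999, -0.001]
ft_force: [-1.9, 2.0, 8.2]
width: 0.511
gripper_force: 62.0
```

```bash
python3 -m crank '[[1,0,0,-2,0],[1,0,0,-4.5,0],[1,0,0,-4.5,0],[1,0,0,-4.5,0],[1,0,0,0,0]]'
python3 -c "
from h import *; plan(523.5,173.8,160,94.7)"
```

```text
time_s: 4.35
ee_pos: [588.9, -193.4, 169.6]
tcp_rot: [0.005, -0.037, 0.999, -0.002]
ft_force: [0.9, 0.1, -0.2]
width: 0.512
gripper_force: 61.4
t 4.35 pos [ 588.9 -193.4  169.6] turn -0.45 shift cm [ 3.52 37.13  0.74] n 7.5 w 0.512 gf 61.352970600128174
```

```bash
python3 -m crank '[[1,0.2,4.64,0,-0.45],[1,0.2,4.64,0,0],[1,0.2,4.64,0,0],[1,0.2,4.64,0,0],[1,0.2,4.64,0,0]]' >/dev/null
python3 -m crank '[[1,0,0,0,0],[1,0,0,0,0]]'
python3 - <<'E'
from h import *; from station import optics
plan(523.5,173.8,160,94.7)
c=optics.get_calibration("wrist"); im=optics.grab_frame("wrist"); cv2.imwrite("pics/w2.png",im[:,:,::-1]); np.save("w2.npy",c,allow_pickle=True)
for b in blobs(mask(im,"dark"),400): print("wrist",b[0].round(),b[1],back(c,b[0],14).round(),top(c,np.zeros_like(im),b[2],14))
for n in("scene","side"):
    c=optics.get_calibration(n); im=cv2.imread(f"pics/{n}0.png")[:,:,::-1].copy()
    for b in blobs(mask(im,"dark"),300):
        if np.hypot(*(back(c,b[0],14)[:2]-[524,174]))<40: print(n,top(c,np.zeros_like(im),b[2],14))
E
```

```text
time_s: 5.05
ee_pos: [557.4, 38.8, 162.4]
tcp_rot: [0.0, -0.042, 0.999, -0.0]
ft_force: [0.3, -0.6, -1.1]
width: 0.514
gripper_force: 61.5
t 5.05 pos [557.4  38.8 162.4] turn 0.12 shift cm [ 2.27 13.73  0.24] n 2.8 w 0.514 gf 61.45347476005554
wrist [503. 187.] 8550 [519. 172.  14.] [521.7 171.9   3.5  84.4  59.2]
wrist [325. 420.] 57590 [746.  55.  14.] [721.4  47.3 -85.2 620.8 187.9]
scene [523.5 172.4   3.6  83.1  56.6]h.py:45: RuntimeWarning: Mean of empty slice.
  lo,hi=v[(m>0)&(v<=t)].mean(),v[(m>0)&(v>t)].mean()
  ret = ret.dtype.type(ret / rcount)
```

View pics/w2.png

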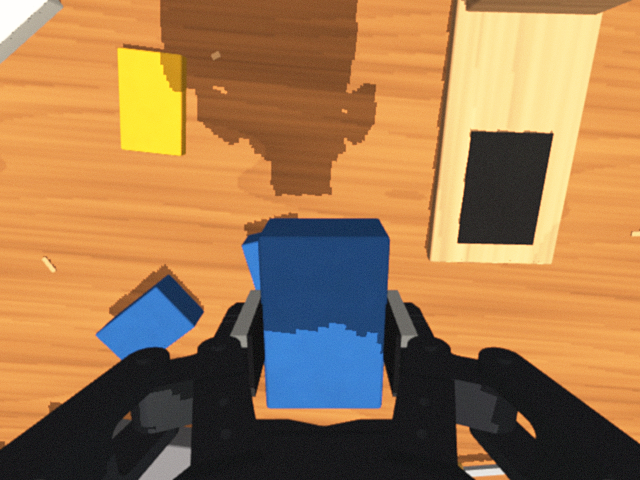

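Wrist view: blue held straight, with top corners (262,236), (389,236), (383,407), (267,407). The pad is clear at (503,187). Next I work out the held block's offset from the TCP.

```bash
python3 - <<'E'
from h import *
c=np.load("w2.npy",allow_pickle=True).item()
for h in(14,19,24):
    P=np.float32([back(c,p,162+h)[:2] for p in((262,236),(389,236),(383,407),(267,407))])
    print(h,cv2.minAreaRect(P),P.mean(0)-[557.4,38.8],np.hypot(*np.diff(P,axis=0).T))
plan(522,172,160,93.6)
E
```

```text
14 ((558.0774536132812, 38.53791809082031), (71.95250701904297, 46.840877532958984), 4.825263977050781) [ 0.67562256 -0.19161682] [44.51539  71.94345  46.840874]
19 ((555.236328125, 38.28183364868164), (69.17245483398438, 45.031097412109375), 4.825278282165527) [-2.16544189 -0.45041733] [42.79547  69.163765 45.0311  ]
24 ((552.3951416015625, 38.02579116821289), (66.39249420166016, 43.22133255004883), 4.825213432312012) [-5.00656738 -0.70922165] [41.075546 66.3842   43.22133 ]
t 5.1 pos [557.6  37.9 162.4] turn 1.13 shift cm [ 2.71 13.61  0.23] n 2.8 w 0.509 gf 61.45305275917053
```

```bash
python3 -m crank '[[1,0,0,0,1.1],[1,0.84,4.54,0,0],[1,0.84,4.54,0,0],[1,0.84,4.54,0,0],[1,0,0,0,0]]' >/dev/null
python3 -m crank '[[1,0,0,4.5,0],[1,0,0,4.5,0],[1,0,0,2.5,0],[1,0,0,0,0],[1,0,0,0,0]]'
python3 -c "
from h import *; plan(524,172,24,93.6)"
```

```text
time_s: 6.1
ee_pos: [524.6, 171.6, 47.9]
tcp_rot: [0.0, -0.031, 1.0, -0.0]
ft_force: [0.6, 0.3, 0.4]
width: 0.509
gripper_force: 61.6
t 6.1 pos [524.6 171.6  47.9] turn -0.1 shift cm [0.06 0.04 2.39] n 0.5 w 0.509 gf 61.56266927719116
```

```bash
python3 -m crank '[[1,0,0,1,0],[1,0,0,0.8,0],[1,0,0,0.3,0],[1,0,0,0.2,0],[1,0,0,0,0]]'; python3 -m crank '[[1,0,0,0.1,0],[1,0,0,0,0]]'
```

```text
time_s: 6.6
ee_pos: [523.8, 172.5, 24.2]
tcp_rot: [-0.0, -0.031, 1.0, -0.0]
ft_force: [0.5, 0.4, -0.7]
width: 0.513
gripper_force: 61.6
time_s: 6.8
ee_pos: [523.9, 172.5, 23.4]
tcp_rot: [0.0, -0.031, 1.0, 0.0]
ft_force: [0.6, -0.3, -1.5]
width: 0.513
gripper_force: 61.6
```

```bash
python3 -m crank '[[1,0,0,0.1,0],[1,0,0,0.1,0],[1,0,0,0,0]]'
```

```text
time_s: 7.1
ee_pos: [524.0, 172.6, 23.1]
tcp_rot: [0.0, -0.032, 1.0, -0.0]
ft_force: [-8.9, -1.8, 23.9]
width: 0.508
gripper_force: 64.5
```

```bash
python3 -m crank '[[0.5,0,0,0,0],[-1,0,0,0,0],[-1,0,0,0,0],[-1,0,0,0,0],[-1,0,0,0,0]]'
python3 -m crank '[[-1,0,0,-3,0],[-1,0,0,-4.8,0],[-1,0,0,-4.8,0],[-1,0,0,-4.8,0],[-1,0,0,-2,0]]'
python3 -c "
from h import *; plan(500,-260,220,93.6)"
```

```text
time_s: 7.6
ee_pos: [523.8, 172.5, 21.1]
tcp_rot: [-0.0, -0.031, 1.0, -0.0]
ft_force: [-0.6, -0.5, -0.6]
width: 1.001
gripper_force: 0.0
time_s: 8.1
ee_pos: [525.1, 172.8, 219.8]
tcp_rot: [0.003, -0.031, 1.0, 0.001]
ft_force: [0.6, 0.1, -0.9]
width: 1.002
gripper_force: 0.0
t 8.1 pos [525.1 172.8 219.8] turn 0.0 shift cm [  5.22 -43.04  -0.09] n 8.7 w 1.002 gf 0.0
```

```bash
python3 -m crank '[[-1,0.58,-4.78,0,0],[-1,0.58,-4.78,0,0],[-1,0.58,-4.78,0,0],[-1,0.58,-4.78,0,0],[-1,0.58,-4.78,0,0]]' >/dev/null
python3 -m crank '[[-1,0.58,-4.78,0,0],[-1,0.58,-4.78,0,0],[-1,0.58,-4.78,0,0],[-1,0.58,-4.78,0,0],[-1,0,0,0,0]]' >/dev/null
python3 -m crank '[[-1,0,0,0,0],[-1,0,0,0,0]]'
python3 - <<'E'
from h import *; from station import optics
c=optics.get_calibration("wrist"); im=optics.grab_frame("wrist"); cv2.imwrite("pics/w3.png",im[:,:,::-1])
for b in blobs(mask(im,"red"),400): print(b[0].round(),b[1],back(c,b[0],18).round(),top(c,np.zeros_like(im)+1,b[2],18))
# blue on pad
n="scene"; c=optics.get_calibration(n); im=optics.grab_frame(n); cv2.imwrite("pics/s1.png",im[:,:,::-1])
for b in blobs(mask(im,"blue"),400): print(b[0].round(),top(c,im,b[2],42))
plan(446,-314,60,132.5)
E
```

```text
time_s: 9.3
ee_pos: [498.8, -259.2, 215.1]
tcp_rot: [-0.0, -0.032, 0.999, 0.0]
ft_force: [-0.1, -0.7, -0.9]
width: 0.997
gripper_force: 0.0
[264. 141.] 4307 [ 443. -314.   18.] [ 444.  -314.1   41.3   69.    45.1]
[234. 253.] 1981 [ 547. -341.   18.] [ 547.  -340.7   47.4   50.9   36.5]
[428. 194.] [525.3 170.9   3.8  67.6  42. ]
[392. 268.] [615.2  -2.   18.5  66.8  41.8]
[363. 325.] [ 667.1 -107.9  -47.6   66.4   41.8]
t 9.4 pos [ 499.  -258.9  215.3] turn -38.81 shift cm [ 7.63 -0.49 15.53] n 3.5 w 1.004 gf 0.0h.py:45: RuntimeWarning: Mean of empty slice.
  lo,hi=v[(m>0)&(v<=t)].mean(),v[(m>0)&(v>t)].mean()
  ret = ret.dtype.type(ret / rcount)
```

View pics/w3.png

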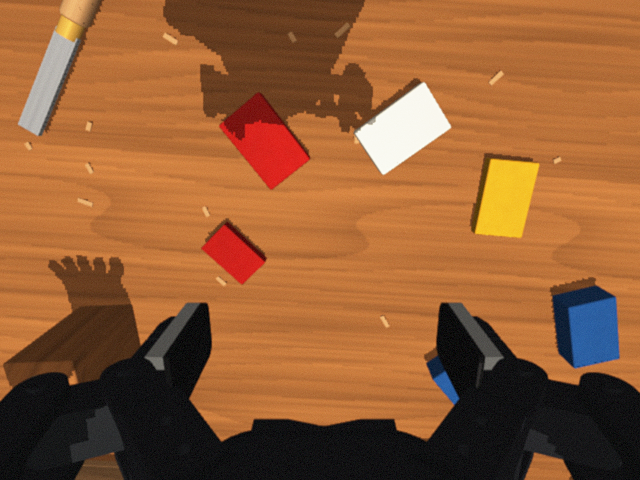

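View pics/s1.png

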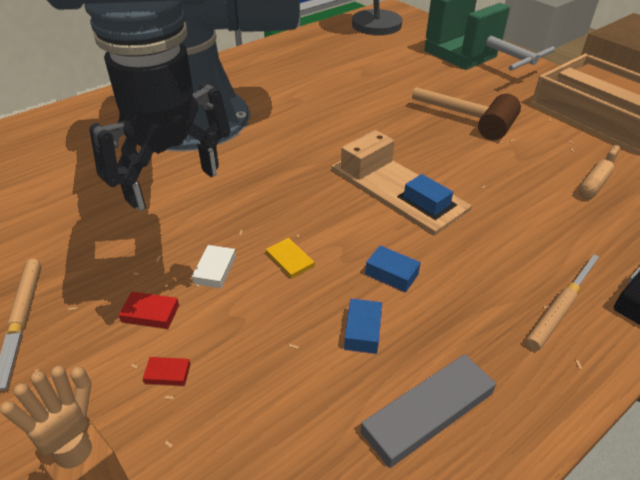

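Wrist view: big red at (264,141), with white clear of the finger paths. In the scene view blue sits flat and centred on the pad at (428,194). Now going to red.

```bash
python3 -m crank '[[-1,0,0,0,-7.5],[-1,0,0,0,-7.5],[-1,0,0,0,-7.5],[-1,0,0,0,-7.5],[-1,0,0,0,-7.6]]' >/dev/null
python3 -c "
from h import *; plan(445,-314,60,131.3)"
```

```text
t 9.9 pos [ 499.1 -259.   215.5] turn 0.3 shift cm [ 7.69 -0.56 15.55] n 3.5 w 1.0 gf 0.0
```

```bash
python3 -m crank '[[-1,1.92,-0.14,3.9,0],[-1,1.92,-0.14,3.9,0],[-1,1.92,-0.14,3.9,0],[-1,1.92,-0.14,3.9,0],[-1,0,0,0,0]]' >/dev/null
python3 -m crank '[[-1,0,0,0,0]]'
python3 -c "
from h import *; plan(445,-314,7,131.3)"
```

```text
time_s: 10.5
ee_pos: [454.7, -298.9, 60.2]
tcp_rot: [-0.016, -0.337, 0.941, -0.012]
ft_force: [-0.0, -0.4, 1.7]
width: 1.0
gripper_force: 0.0
t 10.5 pos [ 454.7 -298.9   60.2] turn -1.85 shift cm [ 1.52 -0.44  5.39] n 1.1 w 1.0 gf 0.0
```

```bash
python3 -m crank '[[-1,0,0,0,0],[-1,0,0,0,0]]'; python3 -c "
from h import *; plan(445,-314,7,131.3)
from station import manip;s=manip.read_state();print(s['qpos'],s['joint_vel'])"
```

```text
time_s: 10.7
ee_pos: [455.4, -299.6, 61.3]
tcp_rot: [-0.015, -0.337, 0.941, -0.013]
ft_force: [0.5, 0.6, -0.2]
width: 0.997
gripper_force: 0.0
t 10.7 pos [ 455.4 -299.6   61.3] turn -1.84 shift cm [ 1.52 -0.32  5.5 ] n 1.1 w 0.997 gf 0.0
[-0.64808235  0.57583869  1.79131243 -0.05688546  0.76964928 -2.86656271] [-0.00440434  0.00699246  0.01022634 -0.00215695 -0.00523585 -0.00072651]
```

Joint 6 hit its limit, so I unwind a half turn to get the same grasp.

```bash
python3 -m crank '[[-1,0,0,-4,8.5],[-1,0,0,0,8.5],[-1,0,0,0,8.5],[-1,0,0,0,8.5],[-1,0,0,0,8.5]]' >/dev/null
python3 -m crank '[[-1,0,0,0,8.5],[-1,0,0,0,8.5],[-1,0,0,0,8.5],[-1,0,0,0,8.5],[-1,0,0,0,8.5]]'
python3 -m crank '[[-1,0,0,0,8.5],[-1,0,0,0,8.5],[-1,0,0,0,8.5],[-1,0,0,0,8.5],[-1,0,0,0,8.5]]' >/dev/null
python3 -m crank '[[-1,0,0,0,8.5],[-1,0,0,0,8.5],[-1,0,0,0,8.5],[-1,0,0,0,8.5],[-1,0,0,0,8.5]]' >/dev/null
python3 -m crank '[[-1,0,0,0,7],[-1,0,0,0,0]]'
python3 -c "
from h import *; plan(445,-314,40,131.3)
from station import manip;s=manip.read_state();print(s['qpos'])
print(rot(s['tcp_rot'])[:,2])"
```

```text
time_s: 11.7
ee_pos: [455.6, -298.2, 100.7]
tcp_rot: [-0.003, 0.39, 0.921, -0.02]
ft_force: [0.4, 0.6, 0.1]
width: 0.995
gripper_force: 0.0
time_s: 12.9
ee_pos: [455.6, -298.2, 100.5]
tcp_rot: [0.012, 0.932, 0.361, -0.016]
ft_force: [-0.5, 1.2, -0.3]
width: 1.001
gripper_force: 0.0
t 12.9 pos [ 455.6 -298.2  100.5] turn 1.03 shift cm [-1.61  0.42  6.13] n 1.3 w 1.001 gf 0.0
[-0.64571479  0.51209552  1.77532732 -0.05267712  0.85070287  0.22113096]
[-0.0205029  -0.03411094 -0.99920772]
```

```bash
python3 -m crank '[[-1,-0.8,0.2,3,1],[-1,-0.8,0.2,3.1,0],[-1,0,0,0,0],[-1,0,0,0,0]]'
python3 -c "
from h import *; plan(445,-314,11,131.3)"
```

```text
time_s: 13.3
ee_pos: [444.7, -313.8, 39.9]
tcp_rot: [0.012, 0.935, 0.354, -0.016]
ft_force: [0.6, -0.3, -0.2]
width: 0.999
gripper_force: 0.0
t 13.3 pos [ 444.7 -313.8   39.9] turn 0.22 shift cm [0.12 0.01 2.89] n 0.6 w 0.999 gf 0.0
```

```bash
python3 -m crank '[[-1,0.1,0,2,0],[-1,0,0,0.9,0],[-1,0,0,0,0],[1,0,0,0,0],[1,0,0,0,0]]'
python3 -m crank '[[1,0,0,0,0],[1,0,0,0,0],[1,0,0,0,0],[1,0,0,0,0],[1,0,0,0,0]]'
python3 -m crank '[[1,0,0,-2,0],[1,0,0,-4.5,0],[1,0,0,-4.5,0],[1,0,0,-4.5,0],[1,0,0,0,0]]'
python3 -c "
from h import *; plan(500,60,170,93.6)"
```

```text
time_s: 13.8
ee_pos: [444.9, -314.3, 11.0]
tcp_rot: [0.012, 0.935, 0.354, -0.016]
ft_force: [0.2, -0.2, 0.4]
width: 0.691
gripper_force: 0.0
time_s: 14.3
ee_pos: [444.8, -314.4, 11.2]
tcp_rot: [0.012, 0.935, 0.353, -0.016]
ft_force: [-2.1, 2.0, 10.2]
width: 0.504
gripper_force: 59.7
time_s: 14.8
ee_pos: [450.1, -310.5, 171.0]
tcp_rot: [0.016, 0.935, 0.353, -0.014]
ft_force: [0.0, -0.2, -1.7]
width: 0.503
gripper_force: 61.5
t 14.8 pos [ 450.1 -310.5  171. ] turn 37.82 shift cm [  7.28 -36.66  -0.9 ] n 7.5 w 0.503 gf 61.4815628528595
```

```bash
python3 -m crank '[[1,0,0,0,7.56],[1,0,0,0,7.56],[1,0,0,0,7.56],[1,0,0,0,7.56],[1,0,0,0,7.56]]'
python3 -c "
from h import *; plan(545,50,165,93.6)"
```

```text
time_s: 15.3
ee_pos: [447.6, -308.9, 164.5]
tcp_rot: [0.016, 0.999, 0.029, -0.012]
ft_force: [0.5, -0.3, 0.3]
width: 0.498
gripper_force: 61.5
t 15.3 pos [ 447.6 -308.9  164.5] turn -0.29 shift cm [ 11.94 -35.19  -1.44] n 7.4 w 0.498 gf 61.4585816860199
```

```bash
python3 -m crank '[[1,1.49,-4.4,-0.18,-0.3],[1,1.49,-4.4,-0.18,0],[1,1.49,-4.4,-0.18,0],[1,1.49,-4.4,-0.18,0],[1,1.49,-4.4,-0.18,0]]' >/dev/null
python3 -m crank '[[1,1.49,-4.4,-0.18,0],[1,1.49,-4.4,-0.18,0],[1,1.49,-4.4,-0.18,0],[1,0,0,0,0],[1,0,0,0,0]]'
python3 - <<'E'
from h import *; from station import optics
plan(524,172,100,93.6)
c=optics.get_calibration("wrist"); im=optics.grab_frame("wrist"); cv2.imwrite("pics/w4.png",im[:,:,::-1]); np.save("w4.npy",c,allow_pickle=True)
for b in blobs(mask(im,"blue"),400): print(b[0].round(),b[1],top(c,im,b[2],42))
E
```

```text
time_s: 16.3
ee_pos: [542.9, 51.1, 164.8]
tcp_rot: [0.016, 0.999, 0.035, -0.012]
ft_force: [0.4, -0.9, -0.1]
width: 0.502
gripper_force: 61.5
t 16.3 pos [542.9  51.1 164.8] turn 0.44 shift cm [ -0.98 -12.38   6.12] n 2.8 w 0.502 gf 61.45936846733093
[543.  69.] 8548 [655.3 -91.2 -47.5  65.4  41.8]
[381. 137.] 6410 [604.1  11.6  18.6  65.4  41.8]
[152. 235.] 7211 [522.7 171.1   3.6  68.3  43.6]
```

View pics/w4.png

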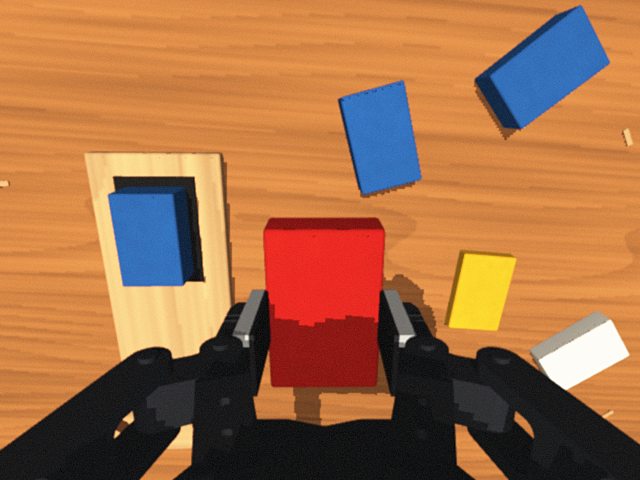

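Wrist view: blue sits centred on the pad at (152,235). Red is held straight with top corners (265,231), (384,231), (377,386), (271,386).

```bash
python3 - <<'E'
from h import *
c=np.load("w4.npy",allow_pickle=True).item()
P=np.float32([back(c,p,172)[:2] for p in((265,231),(384,231),(377,386),(271,386))])
print(cv2.minAreaRect(P),P.mean(0)-[542.9,51.1])
E
python3 -m crank '[[1,-0.3,-4.1,1.6,0],[1,-0.3,-4.1,1.6,0],[1,-0.3,-4.1,1.6,0.4],[1,0,0,0,0],[1,0,0,0,0]]'
python3 -c "
from h import *; plan(523,172,53,93.6)"
```

```text
((543.2664184570312, 49.88863754272461), (68.14674377441406, 44.382484436035156), 3.4525880813598633) [ 0.53054199 -0.94716034]
time_s: 16.85
ee_pos: [524.6, 170.1, 113.3]
tcp_rot: [0.016, 0.999, 0.031, -0.012]
ft_force: [0.7, 0.2, -0.5]
width: 0.501
gripper_force: 61.5
t 16.85 pos [524.6 170.1 113.3] turn -0.08 shift cm [ 0.   -0.39  6.03] n 1.2 w 0.501 gf 61.462697982788086
```

```bash
python3 -m crank '[[1,0,-0.15,2.5,0],[1,0,-0.2,2,0],[1,0,0,0.8,0],[1,0,0,0,0],[1,0,0,0,0]]'; python3 -m crank '[[1,0,0,0.2,0],[1,0,0,0.2,0],[1,0,0,0.2,0],[1,0,0,0,0]]'
python3 -c "
from h import *; plan(523,172,53,93.6)"
```

```text
time_s: 17.35
ee_pos: [524.1, 172.0, 61.5]
tcp_rot: [0.016, 0.999, 0.03, -0.011]
ft_force: [0.2, -0.3, 0.3]
width: 0.5
gripper_force: 61.5
time_s: 17.75
ee_pos: [523.2, 172.5, 54.5]
tcp_rot: [0.016, 0.999, 0.031, -0.012]
ft_force: [0.3, 0.4, -0.4]
width: 0.499
gripper_force: 61.5
t 17.75 pos [523.2 172.5  54.5] turn -0.08 shift cm [-0.02  0.04  0.15] n 0.0 w 0.499 gf 61.47489666938782
```

```bash
python3 -m crank '[[1,0,0,0.1,0],[1,0,0,0.1,0],[1,0,0,0,0]]';  python3 -m crank '[[1,0,0,0.1,0],[1,0,0,0,0]]'
```

```text
time_s: 18.05
ee_pos: [523.5, 172.6, 53.5]
tcp_rot: [0.016, 0.999, 0.03, -0.011]
ft_force: [-2.6, 0.2, 9.9]
width: 0.5
gripper_force: 62.6
time_s: 18.25
ee_pos: [523.6, 172.7, 53.4]
tcp_rot: [0.016, 0.999, 0.03, -0.011]
ft_force: [-5.7, -0.2, 21.4]
width: 0.504
gripper_force: 63.8
```

Contact at the expected height; release, go up and check.

```bash
python3 -m crank '[[0.5,0,0,0,0],[-1,0,0,0,0],[-1,0,0,0,0],[-1,0,0,0,0],[-1,0,0,0,0]]'
python3 -m crank '[[-1,0,0,-2,0],[-1,0,0,-4,0],[-1,0,0,-4.5,0],[-1,0,0,-4.5,0],[-1,0,0,0,0]]'
python3 -m crank '[[-1,0,4.5,0,0],[-1,0,4.5,0,0],[-1,0,0,0,0],[-1,0,0,0,0]]'
python3 - <<'E'
from h import *; from station import optics
out=[]
for n in("wrist","side"):
    c=optics.get_calibration(n); im=optics.grab_frame(n)
    out.append(cv2.resize(im[:,:,::-1],(400,300)))
    for col,z in(("red",60),("blue",42)):
        for b in blobs(mask(im,col),200):
            if np.hypot(*(back(c,b[0],z)[:2]-[523,172]))<60: print(n,col,top(c,im,b[2],z))
cv2.imwrite("pics/end.png",np.hstack(out))
E
```

```text
time_s: 18.75
ee_pos: [523.1, 172.4, 51.4]
tcp_rot: [0.016, 0.999, 0.03, -0.012]
ft_force: [0.3, -0.1, 0.4]
width: 0.995
gripper_force: 0.0
time_s: 19.25
ee_pos: [529.1, 178.1, 207.3]
tcp_rot: [0.015, 0.999, 0.03, -0.007]
ft_force: [0.5, 0.2, -0.6]
width: 0.997
gripper_force: 0.0
time_s: 19.65
ee_pos: [531.9, 86.9, 203.8]
tcp_rot: [0.016, 0.999, 0.03, -0.012]
ft_force: [-0.4, -0.3, -0.0]
width: 0.998
gripper_force: 0.0
wrist red [524.4 171.4   3.5  68.9  43.7]
wrist blue [528.4 146.7   5.7  67.9   6.5]
side red [526.1 172.7   3.2  66.2  40.2]
```

View pics/end.png

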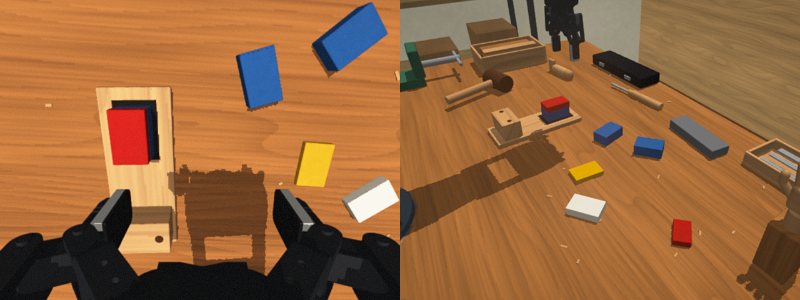

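Both views show red lying flat on blue, centred on the pad within 2-3 mm and aligned with the board. Yellow is untouched on the table and the arm is clear, so I hand it in.

```bash
python3 -c "
from station import manip; print(manip.sign_off())"
```

```text
the job is handed in; nothing more can be done
None
```

I stacked the blue and red packers flat on the pad, centred to within about 3 mm and aligned with the board. The yellow one stayed on the table, and I handed the job in at about 20 s; no verdict was returned.

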